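Fill the stone sample chest from the chute tray

TASK

The chute tray of stone samples is standing on the closed sample chest: lift it off and set it down level on the cork mat with all four samples still in it, then open the chest lid right back until it rests on its stop. Now take the tray by its red end handle and, with its open mouth low over the chest, tip it so that all four samples slide into the chest. Put the empty tray back level on the cork mat and let go, leaving the lid open and the three pieces of stoneware round the mat standing where they are.

Things in the scene. Friction and masses are not known exactly. Their poses are not given: they have to be found in the camera images.
- chest: Open dark wooden chest, fixed, 170 (x) by 220 (y) by 85 mm high, walls 6 mm, floor 6 mm. Origin: centre of its underside; z up. Its lid hinges on the +x rim; -x is the front. The inside is 158 by 208 mm. A fixed black stone block (120 in x, 70 in y, 200 mm high) stands 10 mm from its +y side, centred at chest x = 0, y = +155 mm.
- lid (a joint): Angle of the chest lid: 0 closed, 1.9 rad on its stop (leaning back past upright). A free hinge: below about 1.5 rad it falls shut, beyond that it falls open on its stop.
- lid_hinge (a point): Point on the lid's hinge axis, in its middle, at the top of the chest's +x rim; axes turn with the lid, y along the hinge. The lid is a wooden plate 170 by 220 by 10 mm, about 0.3 kg, reaching along this point's -x.
- lid_knob (a point): Grip point of the lid's upright brass knob, a cylinder 20 mm across and 38 mm high on the lid's top near its front edge; this point lies on its axis 24 mm above the lid's top face, 140 mm from the hinge. Axes turn with the lid; z along the knob, away from the lid.
- tray: White chute tray, loose, about 0.27 kg, 170 (x) by 100 (y) mm, floor 6 mm, side and back walls 30 mm high and 6 mm thick, open (no wall) at the +x end, the mouth. Origin: centre of its underside; z up. At first it stands across the closed lid, mouth to chest -y, handle end close to the black block.
- tray_bar (a point): Middle of the steel carrying bar that bridges the tray across its width (along tray y), 12 by 12 mm in section, at tray x = -20 mm, centre 64 mm above the underside, on posts on the side walls; near the loaded tray's centre of mass. Axes as the tray's.
- tray_mouth (a point): Middle of the floor's edge at the tray's open mouth, tray x = +85 mm, 6 mm above the underside. Axes as the tray's.
- tray_handle: Red pouring handle fixed to the top of the tray's back wall: a flat slab 12 thick (its x), 60 wide (its y), 50 mm long (its z), that slants up and backwards, 35 degrees from tray upright. Origin: its centre, at tray x = -96, z = +48 mm. z points up along the slab, away from the tray.
- mat: Cork mat, fixed, 170 (x) by 200 (y) by 6 mm thick. Origin: centre of its underside.
- chip_black_mid (a point): Centre of the black stone sample, a chunky block about 26 mm each way, 55 g, loose in the tray behind its mouth.
- chip_onyx_mid (a point): Centre of the cream onyx stone sample, a chunky block about 26 mm each way, 55 g, loose in the tray behind its mouth.
- chip_rose_mid (a point): Centre of the reddish stone sample, a chunky block about 26 mm each way, 55 g, loose in the tray behind its mouth.
- chip_green_mid (a point): Centre of the dark green stone sample, a chunky block about 26 mm each way, 55 g, loose in the tray behind its mouth.
- goblet: Cream onyx goblet, loose bystander, 66 mm across, 115 mm high. Origin: centre of its underside.
- jar: Dark green stone jar, loose bystander, 66 mm across, 100 mm high. Origin: centre of its underside.
- cup: White marble cup, loose bystander, 66 mm across, 60 mm high. Origin: centre of its underside.
There are look-alikes about, which are no part of the job. Leave any purple look-alike of the part that bears chip_green_mid alone.

How it is judged:
By the outcome, as a careful person would: the job done as asked, in the order asked, and still so for the second after the job is handed in, with the robot touching nothing.
It also fails if it takes over 72 s, if anything falls off the work surface, if the arm or the gripper's body presses on something with over 40 N, if the wrist force passes 120 N, or if a joint passes its speed limit or range.

ROBOT

A 7-joint arm with a two-finger parallel gripper is mounted at the origin on the work surface. World frame = base frame: x ahead of the robot, y to its left, z up, the work surface at z = 0. Lengths are in mm, angles in rad, forces in N, time in s.
With the tool pointing down it reaches from about 400 to 925 mm from the base axis. Payload 4.1 kg.
Tool frame: the origin (TCP) lies at the very end of the fingers, on their centre line; the grasp point (between the pads) lies 19 mm behind it; z points along the fingers, y is the line along which they close (so a half turn about z gives the same grasp; the last joint's range is limited). The gripper opens to 85 mm and grips with 20 to 120 N. Pads are 22 mm wide; open, the fingers measure 114 mm over their backs; the gripper's body (76 mm by 85 mm) begins 54 mm behind the grasp point. The pads swing forward as they close: fully open they stand 13 mm farther back than shut.
Start: joints at [-1.354, 0.398, 0.045, 1.537, -0.019, 1.207, -0.051], TCP at [201.854, 617.898, 231.347] pointing down, gripper open.
Joint ranges: [-2.82, 2.82], [-0.49, 2.23], [-1.37, 1.46], [0, 2.46], [-1.36, 4.5], [0.23, 2], [-2.94, 2.94]. Speed limits (rad/s): [2.57, 2.57, 3.14, 3.14, 3.14, 3.14, 3.14].

INTERFACE

Orientations are given as a unit quaternion [x, y, z, w].
In Python, from plant import monitor, cams, ticket, finder gives the robot as it stands.
- The arm moves only by the shell command python3 -m creep 'ROWS'. ROWS is JSON, a list of rows, each a list of 3 entries, a list of its own where there are three numbers: the opening, from -1 (shut) to 1 (fully open), then the shift along the tool's x, y, z in cm, then the turn about the tool's z in rad. A call has exactly 10 rows; each row shifts and turns the commanded pose from where the row before left it, along the tool's axes as they then stand; what a row does not reach is not made up. A row lasts 1/10 s, in which the tool goes at most 50 mm and 8.59 degrees, less where a joint would pass 70% of its speed; a pose out of reach is approached as far as the arm can. A call is refused whole if a number of a shift passes 5 or a number of a turn 0.15, either way. A call with a gripper value outside its range is refused whole. The fingers move at their own pace and stop on an object; the grip force is fixed at half the most. Time passes only in rows, so rows that do not move let the fingers close, or fill a call up. It gives the time, the measured TCP pose, the force, the opening and the grip force at its end, in the units of the state.
- monitor.read_state(): the state, without advancing time (a new reading comes with each control period).
- cams.read_camera(name): name is "scene" or "top" or "wrist"; returns the picture (420x560x3 uint8, red, green, blue); there is no depth.
- cams.get_calibration(name): a dict with "camera_matrix" (3x3 intrinsics, pixels), "dist" ([k1, k2, p1, p2, k3] as OpenCV has them; the pictures are not rectified), "world_to_cam" (4x4, takes a point from world to camera coordinates). Camera axes: x right, y down, z forward; pixel columns grow to the right and rows downward; lengths in mm; the calibration is good to about 2 mm. A picture is of the moment at which its call begins: read the wrist's pose just before it. get_calibration takes no time and is no camera call; for the wrist camera it gives the pose at the moment of the call.
- ticket.finish_job(): hands the job in; it is judged then, once.
Trained networks look in the newest picture that a camera, given by its name, has taken for a name from the list of things; names that differ only in an ending like _2 or _b are one class to them, and where a whole thing is asked for, a point or a joint stands for the part that bears it (a point fixed in the world has none). Each returns a list of dicts, best first, with "score" (0 to 1); they miss things now and then, are a little off and sometimes report something else, mostly with a low value. They report only what shows in the picture. A call takes as long as a camera call. They do not tell look-alikes from the thing itself.
- finder.boxes_of(camera, thing): "bbox" ([left, top, right, bottom] in pixels, round what is visible of it).
The state is a dict: "t": time; "joint_pos": joint angles; "qvel": joint speeds; "effort": joint torques, N m; "ee_pos": TCP position; "orientation": TCP orientation; "contact_force": force on the tool from outside, world axes, zero at the start; "wrist_torque": the same for the moment, N m; "grip_width": opening from 0.0 (shut) to 1.0 (fully open); "grasp_force": force on a finger pad.
Only numpy, scipy, OpenCV 4.12 (cv2) and the standard library are available. Lean on these libraries where they do the work, as an engineer would, in place of code of your own. Each camera call takes 0.05 s, during which the arm holds its last target. There are 200 camera calls.

## Working session

There is one attempt and no reset: what is moved stays moved. The work goes in short steps, Python scripts to look and compute and a shell command to move; the robot and the scene stay as the last step left them, time stands still between calls to the robot, and variables do not carry over. Pictures are saved under pics/ and viewed, at most 10 in all, crops included, and the job is handed in when it is done.

```bash
ls; mkdir -p pics; python3 - <<'E'
from plant import monitor, cams, finder
import cv2,numpy as np
s=monitor.read_state();print(s)
for c in ["scene","top"]:
    im=cams.read_camera(c);cv2.imwrite(f"pics/{c}0.png",im[:,:,::-1])
    k=cams.get_calibration(c);print(c,np.round(k["camera_matrix"],1).tolist(),k["dist"],np.round(k["world_to_cam"],3).tolist())
    for t in ["chest","lid_knob","tray","tray_bar","tray_handle","mat","goblet","jar","cup","chip_green_mid","chip_black_mid","chip_onyx_mid","chip_rose_mid"]:
        print(t,[(np.round(d["bbox"]).astype(int).tolist(),round(d["score"],2)) for d in finder.boxes_of(c,t)[:3]])
E
```

```text
pics
{'t': 0.0, 'joint_pos': array([-1.35398774,  0.39919122,  0.04503065,  1.53789061, -0.01868142,
        1.20688395, -0.05067563]), 'qvel': array([ 8.84399031e-04,  2.98006374e-06, -1.18540893e-04,  5.68316898e-04,
        8.50851703e-06, -2.21253970e-04, -1.08317235e-03]), 'effort': array([ 4.23465863e-04, -4.75125253e+01,  1.36509005e+00, -2.54215747e+01,
        1.17486194e-02,  9.53068928e-03,  2.99540147e-06]), 'ee_pos': array([201.66659283, 617.2566046 , 230.25918592]), 'orientation': array([ 1.57176816e-01,  9.87569995e-01, -9.72894788e-04, -7.83363371e-05]), 'contact_force': array([-0.31855043, -0.5965729 , -0.2530525 ]), 'wrist_torque': array([ 0.05385858, -0.03770433,  0.00721764]), 'grasp_force': 0.0, 'grip_width': 1.003980860792987}
scene [[471.5, 0.0, 283.0], [0.0, 471.5, 206.7], [0.0, 0.0, 1.0]] [-0.01793273  0.          0.          0.          0.        ] [[0.484, 0.875, 0.019, -319.097], [0.561, -0.294, -0.774, -229.797], [-0.671, 0.386, -0.633, 1446.012], [0.0, 0.0, 0.0, 1.0]]
chest [([81, 156, 253, 327], 0.72)]
lid_knob [([85, 203, 225, 300], 0.87)]
tray [([95, 
[... 822 characters left out ...]
, 423, 275], 0.7)]
tray [([337, 192, 415, 241], 0.56)]
tray_bar [([332, 191, 421, 242], 0.75)]
tray_handle [([333, 207, 350, 235], 0.6)]
mat [([146, 198, 229, 268], 0.56), ([366, 220, 374, 232], 0.52), ([346, 204, 360, 216], 0.4)]
goblet [([355, 224, 363, 238], 0.71), ([101, 202, 139, 235], 0.61)]
jar [([222, 234, 252, 258], 0.95), ([337, 189, 417, 238], 0.72)]
cup [([321, 186, 425, 276], 0.73), ([171, 161, 197, 186], 0.63)]
chip_green_mid [([286, 181, 298, 196], 0.42), ([100, 203, 141, 232], 0.25)]
chip_black_mid [([335, 190, 419, 241], 0.72), ([365, 218, 378, 231], 0.65)]
chip_onyx_mid [([350, 222, 365, 237], 0.51), ([335, 191, 420, 240], 0.29)]
chip_rose_mid [([363, 207, 372, 217], 0.42)]
```

```bash
python3 - <<'E'
import cv2
a=cv2.imread("pics/scene0.png")[130:350,60:450];cv2.imwrite("pics/s0c.png",cv2.resize(a,None,fx=2,fy=2,interpolation=cv2.INTER_CUBIC))
a=cv2.imread("pics/top0.png")[140:300,90:450];cv2.imwrite("pics/t0c.png",cv2.resize(a,None,fx=2.2,fy=2.2,interpolation=cv2.INTER_CUBIC))
E
```

```text
(no output)
```

View pics/s0c.png

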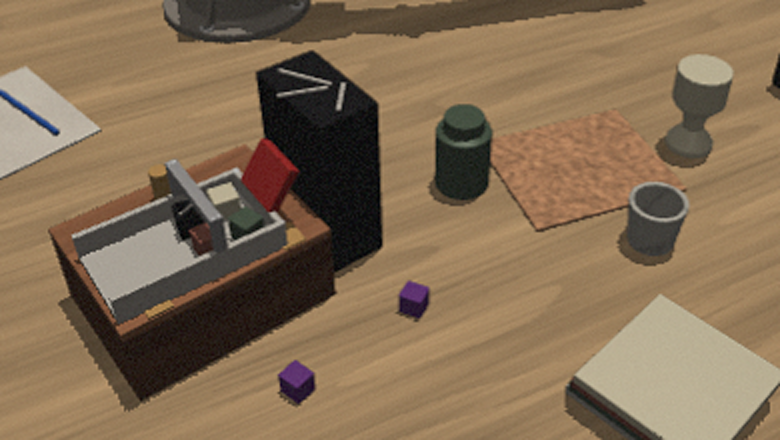

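View pics/t0c.png

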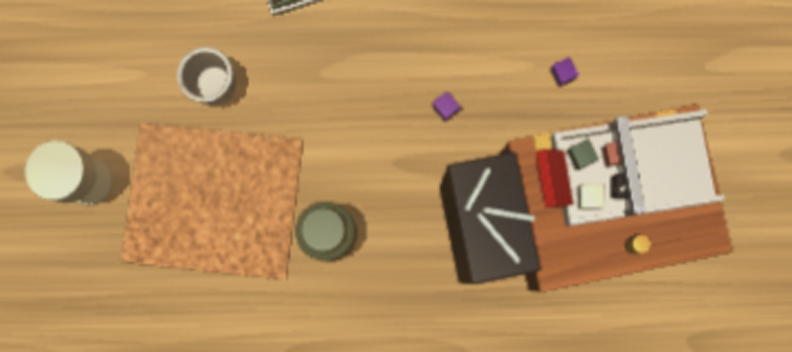

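```bash
cat > h.py <<'E'
import numpy as np, cv2
from scipy.optimize import least_squares
from scipy.spatial.transform import Rotation as R
from plant import monitor, cams, finder
def proj(cal,P):
    T=np.array(cal["world_to_cam"]);r,_=cv2.Rodrigues(T[:3,:3])
    return cv2.projectPoints(np.asarray(P,float).reshape(-1,1,3),r,T[:3,3],np.array(cal["camera_matrix"]),np.array(cal["dist"]))[0].reshape(-1,2)
CT,CS=cams.get_calibration("top"),cams.get_calibration("scene")
def place(p,L,z):
    c,s=np.cos(p[2]),np.sin(p[2]);L=np.asarray(L,float)
    return np.c_[p[0]+c*L[:,0]-s*L[:,1],p[1]+s*L[:,0]+c*L[:,1],L[:,2]+z]
def fit(Lt,ut,Ls,us,z,p0):
    def f(p):
        r=[]
        if len(Lt): r.append((proj(CT,place(p,Lt,z))-ut).ravel())
        if len(Ls): r.append((proj(CS,place(p,Ls,z))-us).ravel())
        return np.concatenate(r)
    s=least_squares(f,p0,loss="soft_l1");return s.x,np.round(s.fun,1)
def state():
    s=monitor.read_state();q=R.from_quat(s["orientation"])
    print("t",round(s["t"],2),"tcp",np.round(s["ee_pos"],1),"yaw_x",round(np.degrees(np.arctan2(*q.as_matrix()[[1,0],0])),2),"z",np.round(q.as_matrix()[:,2],3),"F",np.round(s["contact_force"],1),"M",np.round(s["wrist_torque"],2),"w",round(s["grip_width"],3),"g",round(s["grasp_force"],1));return s
E
python3 - <<'E'
from h import *
t=lambda *a: np.array(a)/2.2+[90,140]
s=lambda *a: np.array(a)/2+[60,130]
# chest lid top
p,r=fit([[-85,-110,95],[-85,110,95],[85,-110,95]],t([732,250],[540,291],[698,104]),
 [[85,-110,95],[85,110,95],[-85,-110,95],[85,-110,0]],s([128,335],[330,235],[52,233],[138,400]),0,[600,-200,0.2]);print("chest",p,r.tolist())
ch=p
k=place(p,[[85-140,0,119]],0);print("knob",k,proj(CT,k),proj(CS,k),"seen",t([641,244]),s([160,180]))
H=(-96-25*np.sin(.611),48+25*np.cos(.611))
p,r=fit([[-20,-50,70],[-20,50,70],[85,50,30],[85,-50,30]],t([632,214],[622,118],[706,113],[721,199]),
 [[85,50,0],[85,-50,0],[-85,50,30]],s([118,318],[77,252],[286,225]),95,[ch[0]+30,ch[1],ch[2]-1.57]);print("tray",p,r.tolist())
p,r=fit([[85,100,6],[85,-100,6],[-85,-100,6],[-85,100,6]],t([140,123],[302,139],[286,278],[122,262]),
 [[-85,100,6],[85,100,6],[85,-100,6]],s([612,112],[685,190],[541,228]),0,[600,150,-.1]);print("mat",p,r.tolist())
for n,h,b,sb in [("goblet",115,([25,142],[86,200]),(390,187,428,213)),("jar",100,([297,203],[357,261]),None),("cup",60,([178,48],[234,104]),None)]:
    c=t(*b).mean(0)
    # top rim centre / silhouettes
    f=lambda q:(proj(CT,[[q[0],q[1],h]])-c).ravel()
    print(n,least_squares(f,[600,150]).x)
print("hinge knob yaw",np.degrees(ch[2]))
E
```

```text
chest [ 5.52250977e+02 -2.31101552e+02  1.66172557e-01] [0.0, 0.5, -0.6, -0.2, -0.2, -0.8, -4.2, 0.4, 0.8, -2.7, -2.0, -2.3, 1.0, 0.9]
knob [[ 498.0085972  -240.19903884  119.        ]] [[379.33770559 250.40434053]] [[140.54874843 220.67621196]] seen [[381.36363636 250.90909091]] [[140. 220.]]
tray [ 578.00284659 -243.44612732   -1.47719013] [1.5, -0.2, -0.5, -0.2, -0.1, 0.2, -0.2, 2.5, -0.6, 1.3, 2.0, 0.6, 0.1, -0.7]
mat [ 5.65355105e+02  2.36032293e+02 -1.14433454e-01] [-0.2, -0.3, 0.2, -0.8, 0.6, 0.4, -0.3, 0.2, 0.8, -1.9, 0.4, -1.2, -2.5, 1.0]
goblet [589.70680108 385.36125703]
jar [518.71753707  90.9095382 ]
cup [703.87943627 232.61321592]
hinge knob yaw 9.520986170267323
```

```bash
cat >> h.py <<'E'
def go(x,y,z,tooly=None):
    """print deltas in current tool axes (cm) and turn (rad) to TCP target; tooly = wanted tool-y yaw deg (mod 180)"""
    s=state();M=R.from_quat(s["orientation"]).as_matrix();d=M.T@(np.array([x,y,z])-s["ee_pos"])/10
    print("shift cm",np.round(d,2),end=" ")
    if tooly is not None:
        a=np.degrees(np.arctan2(M[1,1],M[0,1]));t=(tooly-a+90)%180-90;print("turn",round(-np.radians(t),3),end="")
        T=R.from_rotvec([0,0,-np.radians(t)]).as_matrix();print(" shift if turned first",np.round(T.T@d,2),end="")
    print()
E
python3 -c "
from h import *
go(576,-223.5,300,95.4)"
```

```text
t 1.4 tcp [201.8 617.9 231.3] yaw_x 161.91 z [ 0.  0. -1.] F [ 0.7 -0.1 -0.4] M [ 0.06 -0.01  0.02] w 1.003 g 0.0
shift cm [-61.69 -68.37  -6.87] turn -0.41 shift if turned first [-29.33 -87.29  -6.87]
```

```bash
python3 -m creep '[[1,[-3.2,-3.55,-0.7],0],[1,[-3.2,-3.55,-0.7],0],[1,[-3.2,-3.55,-0.7],0],[1,[-3.2,-3.55,-0.7],0],[1,[-3.2,-3.55,-0.7],0],[1,[-3.2,-3.55,-0.7],0],[1,[-3.2,-3.55,-0.7],0],[1,[-3.2,-3.55,-0.7],0],[1,[-3.2,-3.55,-0.7],0],[1,[-3.2,-3.55,-0.57],0]]'; python3 -c "
from h import *
go(576,-223.5,300,95.4)"
```

```text
t: 2.4
ee_pos: [396.5, 179.2, 300.8]
orientation: [0.157, 0.988, 0.001, 0.0]
contact_force: [1.5, 0.9, -0.7]
grip_width: 1.001
grasp_force: 0.0
t 2.4 tcp [396.5 179.2 300.8] yaw_x 161.92 z [ 0.001  0.001 -1.   ] F [ 1.5  0.9 -0.7] M [ 0.05 -0.09 -0.03] w 1.001 g 0.0
shift cm [-29.57 -32.71   0.05] turn -0.41 shift if turned first [-14.09 -41.78   0.05]
```

```bash
python3 -m creep '[[1,[-3.27,-3.62,0],0],[1,[-3.27,-3.62,0],0],[1,[-3.27,-3.62,0],0],[1,[-3.27,-3.62,0],0],[1,[-3.27,-3.62,0],0],[1,[-3.27,-3.62,0],0],[1,[-3.27,-3.62,0],0],[1,[-3.27,-3.62,0],0],[1,[-3.27,-3.62,0],0],[1,[0,0,0],-0.14]]'; python3 -m creep '[[1,[0,0,0],-0.14],[1,[0,0,0],-0.13],[1,[0,0,0],0],[1,[0,0,0],0],[1,[0,0,0],0],[1,[0,0,0],0],[1,[0,0,0],0],[1,[0,0,0],0],[1,[0,0,0],0],[1,[0,0,0],0]]' ; python3 - <<'E'
from h import *
go(576,-223.5,200,95.4)
for c in ["wrist"]:
    im=cams.read_camera(c);cv2.imwrite(f"pics/w1.png",im[:,:,::-1])
    cal=cams.get_calibration(c)
    p=[578.0,-243.4,-1.477]
    L=[[-20,-50,70],[-20,50,70],[85,50,30],[85,-50,30],[-20,-50,70],[-26,50,70],[-14,50,70],[-14,-50,70],[-26,-50,70]]
    u=proj(cal,place(p,L,95));print(u.round(0).tolist())
    im=im[:,:,::-1].copy()
    for a in u:cv2.circle(im,(int(a[0]),int(a[1])),3,(0,255,255),1)
    cv2.imwrite("pics/w1o.png",im)
E
```

```text
t: 3.4
ee_pos: [574.2, -227.7, 298.9]
orientation: [0.091, 0.996, -0.003, -0.001]
contact_force: [-0.6, 0.1, -0.8]
grip_width: 1.0
grasp_force: 0.0
t: 4.4
ee_pos: [574.4, -220.0, 300.0]
orientation: [-0.047, 0.999, 0.0, 0.0]
contact_force: [-0.1, -0.6, -0.4]
grip_width: 1.002
grasp_force: 0.0
t 4.4 tcp [ 574.4 -220.   300. ] yaw_x -174.6 z [ 0.  0. -1.] F [-0.1 -0.6 -0.4] M [ 0.05  0.02 -0.02] w 1.002 g 0.0
shift cm [-0.12 -0.37 10.  ] turn -0.0 shift if turned first [-0.12 -0.37 10.  ]
[[274.0, 147.0], [274.0, 252.0], [178.0, 237.0], [170.0, 144.0], [274.0, 147.0], [280.0, 252.0], [268.0, 252.0], [267.0, 147.0], [281.0, 147.0]]
```

View pics/w1o.png

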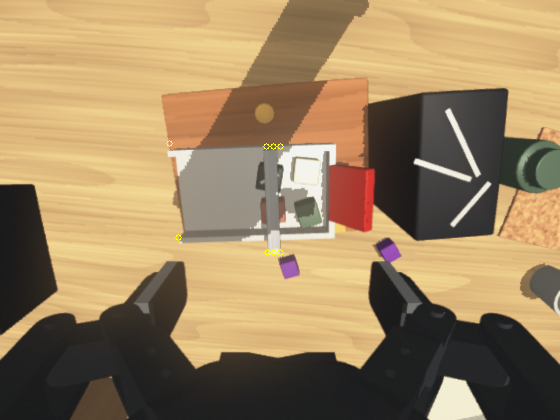

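```bash
python3 - <<'E'
from h import *
import h
h.CT=cams.get_calibration("wrist")
p,r=fit([[-20,-50,70],[-20,50,70],[85,50,30],[85,-50,30],[-85,-50,30],[-85,50,30]],[[271,148],[275,252],[181,241],[170,154],[335,145],[335,239]],[],[],95,[578,-243,-1.477]);print(p,np.degrees(p[2]),r)
h.CT=cams.get_calibration("wrist")
p2,r=fit([[-85,-110,95],[-85,110,95],[-55,0,119+14]],[[163,96],[367,79],[264,111]],[],[],0,[552,-231,.166]);print(p2,r)
b=place(p,[[-20,0,64]],95)[0];print(b);go(b[0],b[1],157-19,95.4)
E
```

```text
[ 581.17370789 -243.54665945   -1.44261771] -82.65590630683889 [ 0.3  1.5  0.2  2.5 -1.1  1.2 -1.6 -4.   1.8 -0.9  0.1 -1.4]
[ 5.53988912e+02 -2.30697154e+02  1.71911245e-01] [-2.6 -0.5  0.9 -0.6  0.2  3.9]
[ 578.61714963 -223.71073221  159.        ]
t 4.45 tcp [ 574.4 -220.   300. ] yaw_x -174.6 z [ 0.  0. -1.] F [ 0.5 -0.2 -0.2] M [ 0.02 -0.02 -0.02] w 1.004 g 0.0
shift cm [-0.38 -0.41 16.2 ] turn -0.0 shift if turned first [-0.38 -0.41 16.2 ]
```

```bash
python3 -m creep '[[1,[-0.35,-0.4,3],-0.02],[1,[0,0,4],0],[1,[0,0,4],0],[1,[0,0,3],0],[1,[0,0,1.8],0],[1,[0,0,0],0],[-1,[0,0,0],0],[-1,[0,0,0],0],[-1,[0,0,0],0],[-1,[0,0,0],0]]';  python3 -m creep '[[-1,[0,0,0],0],[-1,[0,0,0],0],[-1,[0,0,0],0],[-1,[0,0,-1],0],[-1,[0,0,-2],0],[-1,[0,0,-2],0],[-1,[0,0,-2],0],[-1,[0,0,-2],0],[-1,[0,0,-1],0],[-1,[0,0,0],0]]'; python3 - <<'E'
from h import *
state()
im=cams.read_camera("scene")[:,:,::-1]
cv2.imwrite("pics/s2.png",cv2.resize(im[60:340,50:350],None,fx=2,fy=2))
E
```

```text
t: 5.45
ee_pos: [578.9, -223.9, 143.1]
orientation: [-0.057, 0.998, -0.0, 0.001]
contact_force: [-0.3, -0.5, 0.0]
grip_width: 0.33
grasp_force: 0.0
t: 6.45
ee_pos: [578.5, -223.8, 242.7]
orientation: [-0.057, 0.998, -0.0, 0.001]
contact_force: [-0.4, -0.5, -5.0]
grip_width: 0.125
grasp_force: 58.7
t 6.45 tcp [ 578.5 -223.8  242.7] yaw_x -173.46 z [ 0.001 -0.    -1.   ] F [-0.4 -0.5 -5. ] M [-0.06 -0.07 -0.01] w 0.125 g 58.7
```

View pics/s2.png

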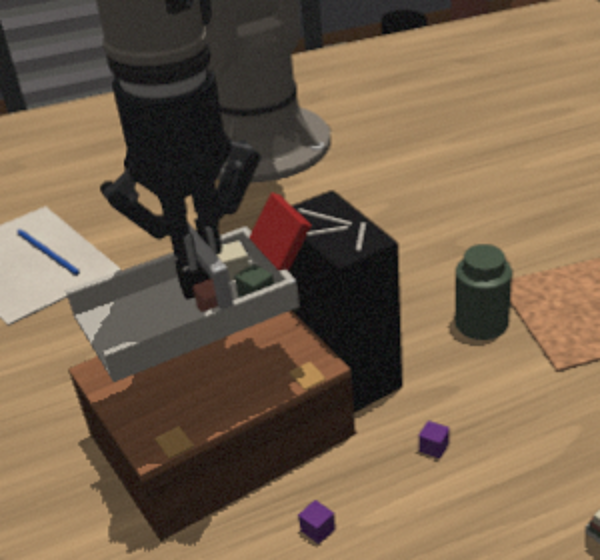

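```bash
python3 -m creep '[[-1,[0,0,-2],0],[-1,[0,0,-2],0],[-1,[-0.1,1,0],0],[-1,[-0.1,2,0],0],[-1,[-0.1,3,0],0],[-1,[-0.15,4,0],0],[-1,[-0.15,4,0],0],[-1,[-0.2,4,0],0],[-1,[-0.2,4,0],0],[-1,[-0.2,4,0],0]]' && python3 -m creep '[[-1,[-0.2,4,0],0],[-1,[-0.2,4,0],0],[-1,[-0.2,4,0],0],[-1,[-0.2,3.5,0],0],[-1,[-0.2,2.5,0],0],[-1,[0,1.5,0],0],[-1,[0,0.8,0],0],[-1,[0,0,0],-0.07],[-1,[0,0,0],-0.14],[-1,[0,0,0],-0.14]]' && python3 -m creep '[[-1,[0,0,0],-0.14],[-1,[0,0,0],-0.14],[-1,[0,0,0],-0.14],[-1,[0,0,0],-0.14],[-1,[0,0,0],-0.14],[-1,[0,0,0],-0.14],[-1,[0,0,0],-0.10],[-1,[0,0,0],-0.05],[-1,[0,0,0],0],[-1,[0,0,0],0]]'; python3 - <<'E'
from h import *
go(545.5,238.3,56,173.4)
im=cams.read_camera("top")[:,:,::-1]
cv2.imwrite("pics/t3.png",cv2.resize(im[140:300,60:320],None,fx=2.5,fy=2.5))
E
```

```text
t: 7.5
ee_pos: [558.6, 38.6, 279.7]
orientation: [-0.058, 0.998, 0.0, -0.002]
contact_force: [0.6, -0.0, -5.7]
grip_width: 0.128
grasp_force: 58.9
t: 8.5
ee_pos: [547.3, 236.7, 281.3]
orientation: [-0.232, 0.973, -0.001, -0.001]
contact_force: [-0.3, 0.4, -6.1]
grip_width: 0.125
grasp_force: 59.0
t: 9.5
ee_pos: [547.4, 237.4, 281.6]
orientation: [-0.664, 0.748, -0.0, -0.0]
contact_force: [-0.4, -0.5, -4.4]
grip_width: 0.122
grasp_force: 59.0
t 9.5 tcp [547.4 237.4 281.6] yaw_x -96.85 z [-0.001 -0.001 -1.   ] F [-0.4 -0.5 -4.4] M [ 0.02 -0.02  0.02] w 0.122 g 59.0
shift cm [-0.09  0.19 22.56] turn -0.004 shift if turned first [-0.09  0.19 22.56]
```

View pics/t3.png

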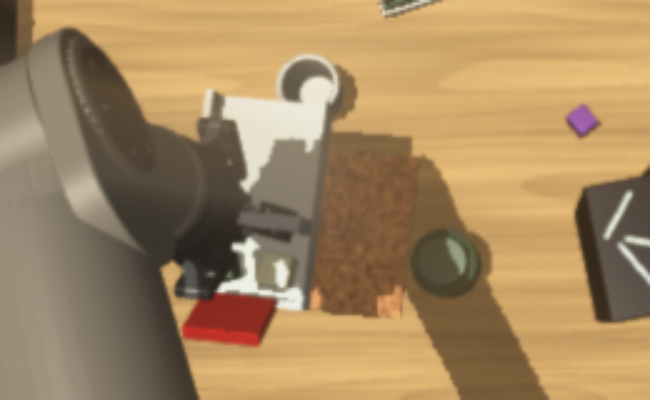

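```bash
python3 -m creep '[[-1,[-0.1,0.2,2],0],[-1,[0,0,4],0],[-1,[0,0,4],0],[-1,[0,0,4],0],[-1,[0,0,4],0],[-1,[0,0,2],0],[-1,[0,0,1.2],0],[-1,[0,0,0.7],0],[-1,[0,0,0.4],0],[-1,[0,0,0.2],0]]'; python3 -c "
from h import *
state()"
```

```text
t: 10.55
ee_pos: [546.4, 240.5, 57.9]
orientation: [-0.665, 0.747, -0.0, 0.001]
contact_force: [0.2, -0.0, -5.8]
grip_width: 0.126
grasp_force: 59.0
t 10.55 tcp [546.4 240.5  57.9] yaw_x -96.68 z [ 0.002  0.001 -1.   ] F [ 0.2 -0.  -5.8] M [0.01 0.01 0.05] w 0.126 g 59.0
```

```bash
python3 -m creep '[[-1,[0,0,0.15],0],[-1,[0,0,0.15],0],[-1,[0,0,0.1],0],[-1,[0,0,0],0],[1,[0,0,0],0],[1,[0,0,0],0],[1,[0,0,0],0],[1,[0,0,0],0],[1,[0,0,0],0],[1,[0,0,0],0]]'; python3 -c "
from h import *
state()"
```

```text
t: 11.55
ee_pos: [545.5, 240.1, 53.1]
orientation: [-0.665, 0.747, 0.0, 0.0]
contact_force: [0.0, 0.2, 0.8]
grip_width: 1.002
grasp_force: 0.0
t 11.55 tcp [545.5 240.1  53.1] yaw_x -96.67 z [ 0.  0. -1.] F [0.  0.2 0.8] M [-0.01 -0.04  0.01] w 1.002 g 0.0
```

```bash
python3 -m creep '[[1,[0,0,-3.5],0],[1,[0,0,-4.5],0],[1,[2,0,-4.2],0],[1,[3,-0.1,-4.2],0],[1,[4,-0.1,-4.2],0],[1,[4.8,-0.1,0],0],[1,[4.8,-0.1,0],0],[1,[4.8,-0.1,0],0],[1,[4.8,-0.1,0],0],[1,[4.8,-0.1,0],0]]' && python3 -m creep '[[1,[4,-0.1,0],0],[1,[4,-0.1,0],0],[1,[3.2,-0.05,0],0],[1,[2.5,0,0],0],[1,[1.5,0,0],0],[1,[0,0,0],0.14],[1,[0,0,0],0.14],[1,[0,0,0],0.14],[1,[0,0,0],0.14],[1,[0,0,0],0.14]]' && python3 -m creep '[[1,[0,0,0],0.14],[1,[0,0,0],0.14],[1,[0,0,0],0.14],[1,[0,0,0],0.14],[1,[0,0,1],0.025],[1,[0,0,1],0],[1,[0,0,1],0],[1,[0,0,0],0],[1,[0,0,0],0],[1,[0,0,0],0]]'; python3 - <<'E'
from h import *
go(499,-240.3,103,99.7)
im=cams.read_camera("wrist")[:,:,::-1].copy()
cal=cams.get_calibration("wrist")
p=[553.2,-231,np.radians(9.7)]
u=proj(cal,place(p,[[-55,0,133],[-85,-110,95],[-85,110,95],[85,-110,95],[85,110,95]],0));print(u.round())
print([(np.round(d["bbox"]),d["score"]) for d in finder.boxes_of("wrist","lid_knob")[:2]])
for a in u:cv2.circle(im,(int(a[0]),int(a[1])),3,(0,255,255),1)
cv2.imwrite("pics/w4.png",im)
E
```

```text
t: 12.55
ee_pos: [522.9, -4.2, 247.7]
orientation: [-0.664, 0.747, 0.003, -0.004]
contact_force: [1.1, 0.6, -0.2]
grip_width: 0.995
grasp_force: 0.0
t: 13.55
ee_pos: [513.6, -96.6, 243.0]
orientation: [-0.366, 0.931, 0.002, -0.01]
contact_force: [-0.3, -0.2, -1.2]
grip_width: 0.996
grasp_force: 0.0
t: 14.55
ee_pos: [513.5, -96.4, 213.4]
orientation: [-0.085, 0.996, -0.001, -0.01]
contact_force: [0.5, -0.2, -0.9]
grip_width: 1.003
grasp_force: 0.0
t 14.55 tcp [513.5 -96.4 213.4] yaw_x -170.23 z [-0.021 -0.003 -1.   ] F [ 0.5 -0.2 -0.9] M [-0.03 -0.01 -0.02] w 1.003 g 0.0
shift cm [  3.64 -13.94  11.11] turn 0.001 shift if turned first [  3.62 -13.95  11.11]
[[ 89. 169.]
 [-11. 130.]
 [242. 126.]
 [ 27. 306.]
 [247. 310.]]
[(array([  2., 124., 250., 311.]), 0.88), (array([463., 204., 560., 348.]), 0.28)]
```

View pics/w4.png

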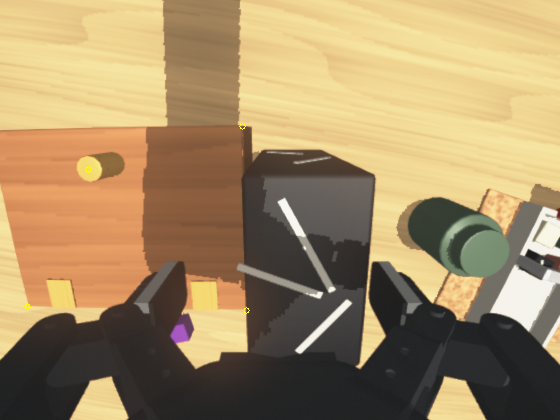

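```bash
python3 -c "
from h import *
s=state();print(s['joint_pos'].round(3))"; python3 -m creep '[[1,[0,0,-2],0],[1,[0,0,-2],0],[1,[0,-1,0],0],[1,[0,-1,0],0],[1,[0,0,0],0],[1,[0,0,0],0],[1,[0,0,0],0],[1,[0,0,0],0],[1,[0,0,0],0],[1,[0,0,0],0]]'; python3 -c "
from h import *
s=state();print(s['joint_pos'].round(3));go(499,-240.3,103,99.7)"
```

```text
t 14.65 tcp [513.5 -96.4 213.5] yaw_x -170.24 z [-0.02  -0.003 -1.   ] F [-0.4 -0.7  0.2] M [ 0.01 -0.03 -0.02] w 0.998 g 0.0
[ 0.683  0.248 -0.682  1.832  0.175  1.142  1.681]
t: 15.65
ee_pos: [517.3, -115.7, 253.0]
orientation: [-0.085, 0.996, -0.001, -0.011]
contact_force: [-0.2, -0.5, 0.0]
grip_width: 1.0
grasp_force: 0.0
t 15.65 tcp [ 517.3 -115.7  253. ] yaw_x -170.21 z [-0.021 -0.003 -1.   ] F [-0.2 -0.5  0. ] M [-0.03 -0.01 -0.  ] w 1.0 g 0.0
[ 0.713  0.226 -0.675  1.764  0.154  1.225  1.737]
t 15.65 tcp [ 517.3 -115.7  253. ] yaw_x -170.21 z [-0.021 -0.003 -1.   ] F [-0.2 -0.5  0. ] M [-0.03 -0.01 -0.  ] w 1.0 g 0.0
shift cm [  3.6  -11.98  15.07] turn 0.002 shift if turned first [  3.58 -11.98  15.07]
```

```bash
python3 -m creep '[[1,[0.5,-2,0],0],[1,[1,-3,0],0],[1,[1,-3,0],0],[1,[0.7,-2.5,0],0],[1,[0.4,-1.5,0],0],[1,[0,0,1],0],[1,[0,0,2],0],[1,[0,0,2.5],0],[1,[0,0,2.5],0],[1,[0,0,2],0]]'; python3 -c "
from h import *
s=state();print(s['joint_pos'].round(3));go(499,-240.3,103,99.7)
im=cams.read_camera('wrist')
print([(np.round(d['bbox']),d['score']) for d in finder.boxes_of('wrist','lid_knob')[:3]])
a=im.astype(int);m=(a[:,:,0]>170)&(a[:,:,1]>120)&(a[:,:,2]<70)
n,l,st,c=cv2.connectedComponentsWithStats(m.astype(np.uint8));print([(c[i].round(),st[i].tolist()) for i in range(1,n) if st[i][4]>60])
cal=cams.get_calibration('wrist')
p=[553.2,-231,np.radians(9.7)]
print(proj(cal,place(p,[[-55,0,133],[-55,0,95]],0)))
"
```

```text
t: 16.65
ee_pos: [499.8, -237.8, 151.8]
orientation: [-0.087, 0.996, 0.0, -0.011]
contact_force: [-0.3, -0.0, -1.0]
grip_width: 1.002
grasp_force: 0.0
t 16.65 tcp [ 499.8 -237.8  151.8] yaw_x -170.07 z [-0.022 -0.001 -1.   ] F [-0.3 -0.  -1. ] M [-0.03 -0.05 -0.02] w 1.002 g 0.0
[ 0.834  0.36  -0.583  1.831  0.235  1.04   1.9  ]
t 16.65 tcp [ 499.8 -237.8  151.8] yaw_x -170.07 z [-0.022 -0.001 -1.   ] F [-0.3 -0.  -1. ] M [-0.03 -0.05 -0.02] w 1.002 g 0.0
shift cm [ 0.02 -0.24  4.88] turn 0.004 shift if turned first [ 0.02 -0.24  4.88]
[(array([112., 181., 439., 370.]), 0.6)]
[]
[[272.88644319 253.45926086]
 [273.34897136 231.94509765]]
```

```bash
python3 -m creep '[[1,[0,-0.2,1.8],0],[1,[0,0,1.7],0],[1,[0,0,1.3],0],[-1,[0,0,0],0],[-1,[0,0,0],0],[-1,[0,0,0],0],[-1,[0,0,0],0],[-1,[0,0,0],0],[-1,[0,0,0],0],[-1,[0,0,0],0]]'; python3 - <<'E'
from h import *
s=state()
M=R.from_quat(s["orientation"]).as_matrix()
# arc table: chest-frame xz path of the grip point, expressed in current tool axes
c,sn=np.cos(np.radians(9.7)),np.sin(np.radians(9.7))
g=s["ee_pos"]-19*M[:,2];print("grasp",g)
z0=g[2]-85; prev=None
for th in np.arange(0,1.76,.1):
    x=-140*np.cos(th)+z0*np.sin(th);z=140*np.sin(th)+z0*np.cos(th)
    w=np.array([c*x,sn*x,z])
    if prev is not None: print(round(th,2),np.round(M.T@(w-prev)/10,2).tolist(),end=" ")
    prev=w
E
```

```text
t: 17.75
ee_pos: [499.6, -239.7, 107.0]
orientation: [-0.086, 0.996, 0.001, -0.011]
contact_force: [-2.6, 6.3, 6.8]
grip_width: 0.214
grasp_force: 58.5
t 17.75 tcp [ 499.6 -239.7  107. ] yaw_x -170.18 z [-0.022  0.    -1.   ] F [-2.6  6.3  6.8] M [ 1.32  0.62 -0.14] w 0.214 g 58.5
grasp [ 500.01269526 -239.7554111   125.95586408]
0.1 [-0.45, 0.0, -1.39] 0.2 [-0.59, 0.0, -1.34] 0.3 [-0.72, 0.0, -1.27] 0.4 [-0.84, 0.0, -1.19] 0.5 [-0.95, 0.0, -1.1] 0.6 [-1.06, 0.0, -1.0] 0.7 [-1.15, 0.0, -0.89] 0.8 [-1.24, 0.0, -0.77] 0.9 [-1.31, -0.0, -0.64] 1.0 [-1.37, -0.0, -0.51] 1.1 [-1.41, -0.0, -0.37] 1.2 [-1.44, -0.0, -0.23] 1.3 [-1.46, -0.0, -0.08] 1.4 [-1.46, -0.0, 0.06] 1.5 [-1.44, -0.0, 0.21] 1.6 [-1.42, -0.0, 0.35] 1.7 [-1.37, -0.0, 0.49]
```

```bash
python3 -m creep '[[-1,[-0.45,0,-1.39],0],[-1,[-0.59,0,-1.34],0],[-1,[-0.72,0,-1.27],0],[-1,[-0.84,0,-1.19],0],[-1,[-0.95,0,-1.1],0],[-1,[-1.06,0,-1],0],[-1,[-1.15,0,-0.89],0],[-1,[-1.24,0,-0.77],0],[-1,[-1.31,0,-0.64],0],[-1,[-1.37,0,-0.51],0]]'; python3 -c "
from h import *
s=state();M=R.from_quat(s['orientation']).as_matrix();g=s['ee_pos']-19*M[:,2];p=np.array([553.2,-231]);c,n=np.cos(.1693),np.sin(.1693);hx=(g[:2]-p)@[c,n]-85;print(hx,g[2]-85,np.hypot(hx,g[2]-85), 'theta',np.arctan2(g[2]-85,-hx)-np.arctan2(41,140))
cv2.imwrite('pics/s5.png',cv2.resize(cams.read_camera('scene')[60:340,50:350,::-1],None,fx=2,fy=2))"
```

```text
t: 18.75
ee_pos: [595.3, -223.0, 203.7]
orientation: [-0.086, 0.996, 0.002, -0.014]
contact_force: [-0.8, 5.4, -6.6]
grip_width: 0.204
grasp_force: 58.6
t 18.75 tcp [ 595.3 -223.   203.7] yaw_x -170.15 z [-0.027  0.002 -1.   ] F [-0.8  5.4 -6.6] M [1.16 0.55 0.04] w 0.204 g 58.6
-41.65863589445704 137.7235113149822 143.8860921476255 theta 0.992174770625836
```

View pics/s5.png

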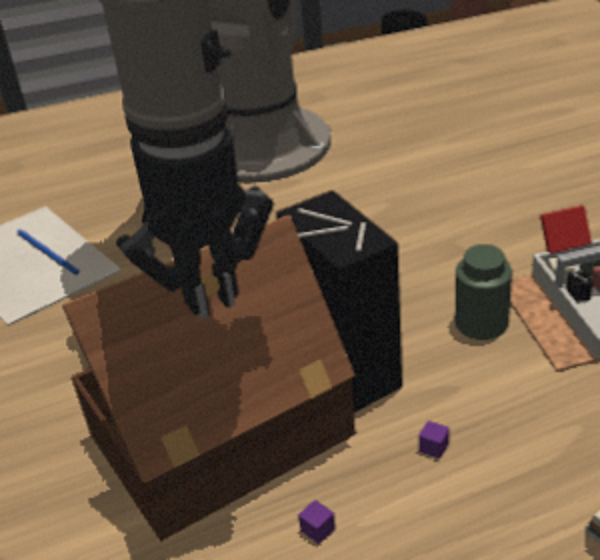

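```bash
python3 -m creep '[[-1,[-1.41,0,-0.4],0],[-1,[-1.44,0,-0.25],0],[-1,[-1.46,0,-0.1],0],[-1,[-1.46,0,0.06],0],[-1,[-1.44,0,0.2],0],[-1,[-1.42,0,0.34],0],[-1,[-1.37,0,0.48],0],[-1,[-0.6,0,0.3],0],[-1,[0,0,0],0],[-1,[0,0,0],0]]'; python3 -c "
from h import *
s=state();M=R.from_quat(s['orientation']).as_matrix();g=s['ee_pos']-19*M[:,2];p=np.array([553.2,-231]);c,n=np.cos(.1693),np.sin(.1693);hx=(g[:2]-p)@[c,n]-85;print(hx,g[2]-85,np.hypot(hx,g[2]-85), 'theta',np.arctan2(g[2]-85,-hx)-np.arctan2(41,140))
"
```

```text
t: 19.8
ee_pos: [701.0, -204.6, 196.6]
orientation: [-0.086, 0.996, 0.002, -0.011]
contact_force: [-2.4, 5.8, 0.5]
grip_width: 0.2
grasp_force: 58.4
t 19.8 tcp [ 701.  -204.6  196.6] yaw_x -170.1 z [-0.023  0.001 -1.   ] F [-2.4  5.8  0.5] M [ 1.1   0.59 -0.03] w 0.2 g 58.4
65.53446652452735 130.64128589960828 146.15714790648312 theta 1.7508615559829912
```

```bash
python3 -m creep '[[1,[0,0,0],0],[1,[0,0,0],0],[1,[0,0,0],0],[1,[0,0,0],0],[1,[0,0,-1],0],[1,[0,0,-2],0],[1,[0,0,-3],0],[1,[0,0,-3],0],[1,[0,0,-1.5],0],[1,[0,0,0],0]]'; python3 - <<'E'
from h import *
im=cams.read_camera("scene")[:,:,::-1]
cv2.imwrite("pics/s6.png",cv2.resize(im[60:340,50:430],None,fx=2,fy=2))
go(465.6,249.5,260,83.33)
E
```

```text
t: 20.8
ee_pos: [704.8, -207.9, 304.5]
orientation: [-0.085, 0.996, -0.001, -0.008]
contact_force: [-0.2, -0.3, 0.7]
grip_width: 1.003
grasp_force: 0.0
t 20.85 tcp [ 703.8 -207.8  302. ] yaw_x -170.25 z [-0.02  -0.003 -1.   ] F [-0.4  0.8 -0.3] M [ 0.05 -0.07  0.05] w 0.994 g 0.0
shift cm [15.64 49.11  4.5 ] turn 0.287 shift if turned first [28.89 42.68  4.5 ]
```

View pics/s6.png

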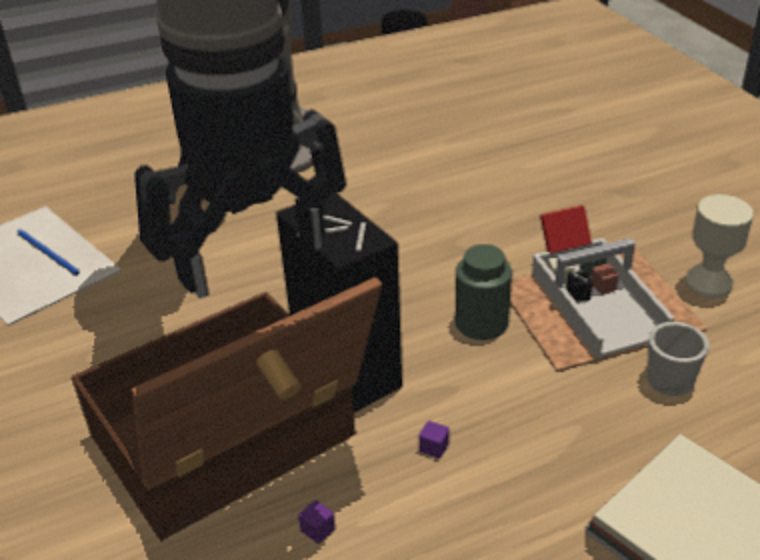

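```bash
python3 -m creep '[[1,[0,0,0],0.14],[1,[0,0,0],0.147],[1,[1.12,1.66,0],0],[1,[1.68,2.49,0],0],[1,[2.24,3.32,0],0],[1,[2.24,3.32,0],0],[1,[2.24,3.32,0.5],0],[1,[2.24,3.32,0.5],0],[1,[2.24,3.32,0.5],0],[1,[2.24,3.32,0.5],0]]' && python3 -m creep '[[1,[2.24,3.32,0.5],0],[1,[2.24,3.32,0.5],0],[1,[2.24,3.32,0.5],0],[1,[2.24,3.32,0.5],0],[1,[1.68,2.49,0.5],0],[1,[1.12,1.66,0],0],[1,[0.84,1.24,0],0],[1,[0,0,0],0],[1,[0,0,0],0],[1,[0,0,0],0]]'; python3 - <<'E'
from h import *
go(465.6,249.5,200,83.33)
im=cams.read_camera("wrist")[:,:,::-1].copy()
cal=cams.get_calibration("wrist")
p=[565.4,237.8,np.radians(-6.67)]
S,C=np.sin(np.radians(35)),np.cos(np.radians(35))
u=proj(cal,place(p,[[-96-25*S-6*C,y,48+25*C-6*S] for y in(-30,30)]+[[-96-25*S+6*C,y,48+25*C+6*S] for y in(-30,30)]+[[-20,-50,70],[-20,50,70],[85,50,30],[85,-50,30]],6));print(u.round())
for a in u:cv2.circle(im,(int(a[0]),int(a[1])),3,(0,255,255),1)
cv2.imwrite("pics/w7.png",im)
E
```

```text
t: 21.85
ee_pos: [567.7, 50.9, 280.9]
orientation: [0.058, 0.998, -0.002, -0.012]
contact_force: [-0.7, -0.0, 0.9]
grip_width: 0.996
grasp_force: 0.0
t: 22.85
ee_pos: [466.8, 248.4, 259.4]
orientation: [0.06, 0.998, -0.003, -0.011]
contact_force: [0.0, 0.2, -0.3]
grip_width: 1.004
grasp_force: 0.0
t 22.85 tcp [466.8 248.4 259.4] yaw_x 173.15 z [-0.021 -0.004 -1.   ] F [ 0.   0.2 -0.3] M [ 0.01 -0.04  0.04] w 1.004 g 0.0
shift cm [0.01 0.13 5.94] turn -0.003 shift if turned first [0.01 0.13 5.94]
[[251. 177.]
 [307. 177.]
 [251. 187.]
 [308. 187.]
 [236. 261.]
 [323. 261.]
 [316. 320.]
 [243. 320.]]
```

View pics/w7.png

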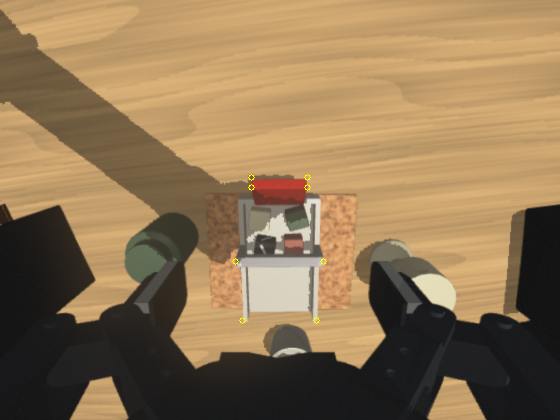

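```bash
python3 -c "
from h import *
go(465.3,249.5,41.5,83.33)"; python3 -m creep '[[1,[0,0.1,2],0],[1,[0,0,3.5],0],[1,[0,0,4],0],[1,[0,0,4],0],[1,[0,0,3],0],[1,[0,0,2],0],[1,[0,0,1],0],[1,[0,0,0],0],[1,[0,0,0],0],[1,[0,0,0],0]]'; python3 -c "
from h import *
go(465.3,249.5,41.5,83.33)"
```

```text
t 22.9 tcp [466.8 248.5 259.5] yaw_x 173.15 z [-0.021 -0.004 -1.   ] F [-0.2 -0.2 -0. ] M [0.01 0.01 0.  ] w 1.0 g 0.0
shift cm [-0.29  0.21 21.8 ] turn -0.003 shift if turned first [-0.29  0.21 21.8 ]
t: 23.9
ee_pos: [463.0, 251.1, 66.2]
orientation: [0.059, 0.998, -0.001, -0.009]
contact_force: [-0.9, 0.5, 0.0]
grip_width: 1.002
grasp_force: 0.0
t 23.9 tcp [463.  251.1  66.2] yaw_x 173.29 z [-0.019 -0.002 -1.   ] F [-0.9  0.5  0. ] M [ 0.02  0.02 -0.02] w 1.002 g 0.0
shift cm [-0.29 -0.12  2.46] turn -0.001 shift if turned first [-0.29 -0.12  2.46]
```

```bash
python3 -m creep '[[1,[-0.15,-0.12,1.2],0],[1,[-0.15,0,1.2],0],[1,[0,0,0],0],[-1,[0,0,0],0],[-1,[0,0,0],0],[-1,[0,0,0],0],[-1,[0,0,0],0],[-1,[0,0,0],0],[-1,[0,0,0],0],[-1,[0,0,0],0]]'; python3 -c "
from h import *
state()"; python3 -m creep '[[-1,[0,0,-0.1],0],[-1,[0,0,-0.2],0],[-1,[0,0,-0.2],0],[-1,[0,0,-0.2],0],[-1,[0,0,-0.1],0],[-1,[0,0,0],0],[-1,[0,0,0],0],[-1,[0,0,0],0],[-1,[0,0,0],0],[-1,[0,0,0],0]]'; python3 - <<'E'
from h import *
state()
im=cams.read_camera("scene")[:,:,::-1]
cv2.imwrite("pics/s8.png",cv2.resize(im[130:280,240:440],None,fx=4,fy=4,interpolation=cv2.INTER_CUBIC))
E
```

```text
t: 24.9
ee_pos: [464.1, 249.2, 41.1]
orientation: [0.058, 0.998, -0.002, -0.01]
contact_force: [-1.9, 0.1, 6.0]
grip_width: 0.696
grasp_force: 65.7
t 24.9 tcp [464.1 249.2  41.1] yaw_x 173.31 z [-0.021 -0.003 -1.   ] F [-1.9  0.1  6. ] M [-0.05  0.43 -0.01] w 0.696 g 65.7
t: 25.9
ee_pos: [464.3, 248.9, 48.7]
orientation: [0.058, 0.998, -0.002, -0.011]
contact_force: [-1.0, 0.7, -4.4]
grip_width: 0.687
grasp_force: 65.3
t 25.9 tcp [464.3 248.9  48.7] yaw_x 173.31 z [-0.021 -0.003 -1.   ] F [-1.   0.7 -4.4] M [0.08 0.35 0.03] w 0.687 g 65.3
```

View pics/s8.png

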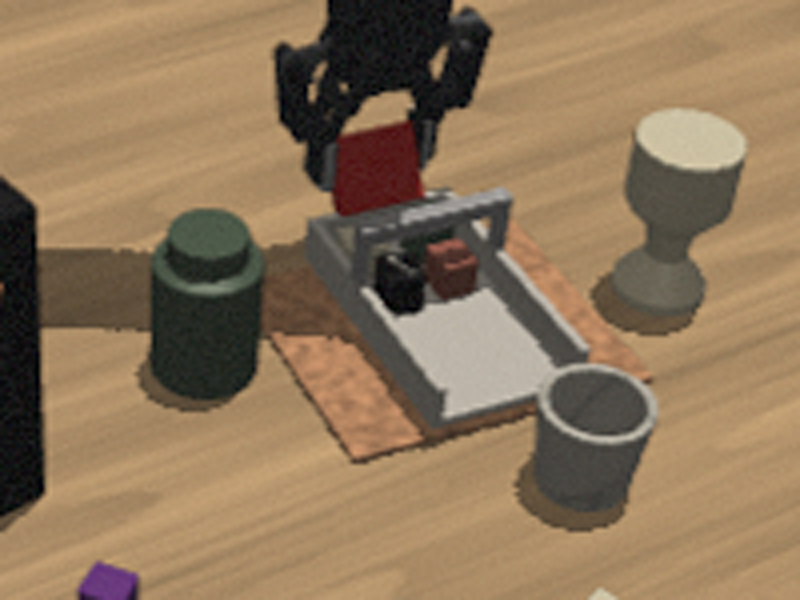

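```bash
python3 -m creep '[[-1,[0,0,-1],0],[-1,[0,0,-2],0],[-1,[0,0,-3],0],[-1,[0,0,-4],0],[-1,[0,0,-4],0],[-1,[0,0,-4],0],[-1,[0,0,-2],0],[-1,[0,0,-1],0],[-1,[0,-1,0],0],[-1,[0,-2,0],0]]' && python3 -m creep '[[-1,[-0.35,-3,0],0],[-1,[-0.35,-4,0],0],[-1,[-0.35,-4,0],0],[-1,[-0.35,-4,0],0],[-1,[-0.35,-4,0],0],[-1,[-0.35,-4,0],0],[-1,[-0.35,-4,0],0],[-1,[-0.35,-4,0],0],[-1,[-0.35,-4,0],0],[-1,[-0.35,-4,0],0]]' && python3 -m creep '[[-1,[0,-4,0],0],[-1,[0,-3,0],0],[-1,[0,-1.5,0],0],[-1,[0,-0.8,0],0],[-1,[0,0,0],-0.05],[-1,[0,0,0],-0.1],[-1,[0,0,0],-0.1],[-1,[0,0,0],-0.036],[-1,[0,0,0],0],[-1,[0,0,0],0]]'; python3 - <<'E'
from h import *
go(440.4,-265.5,200,99.7)
im=cams.read_camera("scene")[:,:,::-1]
cv2.imwrite("pics/s9.png",cv2.resize(im[60:340,50:350],None,fx=2,fy=2))
E
```

```text
t: 26.95
ee_pos: [464.0, 220.1, 257.8]
orientation: [0.057, 0.998, -0.002, -0.012]
contact_force: [0.2, -0.4, -5.4]
grip_width: 0.688
grasp_force: 66.2
t: 27.95
ee_pos: [452.1, -173.5, 258.2]
orientation: [0.058, 0.998, -0.002, -0.013]
contact_force: [1.3, -0.1, -5.3]
grip_width: 0.691
grasp_force: 66.2
t: 28.95
ee_pos: [443.9, -262.7, 260.3]
orientation: [-0.085, 0.996, -0.0, -0.011]
contact_force: [-1.1, 0.3, -5.4]
grip_width: 0.688
grasp_force: 66.3
t 28.95 tcp [ 443.9 -262.7  260.3] yaw_x -170.22 z [-0.022 -0.002 -1.   ] F [-1.1  0.3 -5.4] M [-0.09  0.33  0.  ] w 0.688 g 66.3
shift cm [ 0.25 -0.22  6.04] turn 0.001 shift if turned first [ 0.25 -0.22  6.04]
```

View pics/s9.png

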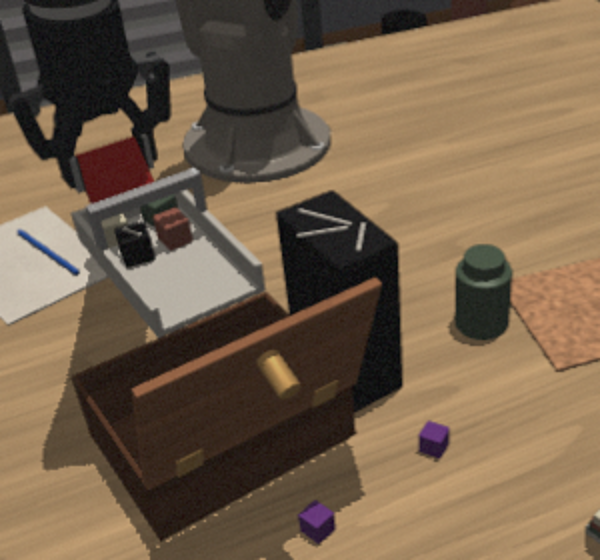

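```bash
python3 -m creep '[[-1,[0,-0.2,1],0],[-1,[0,0,2],0],[-1,[0,0,2.5],0],[-1,[0,0,2.5],0],[-1,[0,0,2],0],[-1,[0,0,1.5],0],[-1,[0,0,1],0],[-1,[0,0,0.5],0],[-1,[0,0,0],0],[-1,[0,0,0],0]]'; python3 - <<'E'
from h import *
go(553.2-104.5*np.cos(.1693)+15*np.sin(.1693),-231-104.5*np.sin(.1693)-15*np.cos(.1693),122,99.7)
im=cams.read_camera("top");cv2.imwrite("pics/t10.png",im[:,:,::-1])
for c in ["top","scene"]:
    if c=="scene": cams.read_camera(c)
    for t in ["tray","chest","chip_green_mid","chip_rose_mid","chip_black_mid","chip_onyx_mid"]:
        print(c,t,[(np.round(d["bbox"]).astype(int).tolist(),round(d["score"],2)) for d in finder.boxes_of(c,t)[:2]])
p=[0,0,np.radians(9.7)]
s=monitor.read_state()["ee_pos"]
q=[s[0]+102*np.cos(p[2]),s[1]+102*np.sin(p[2]),p[2]]
z=s[2]-35
for n,cal in(("top",CT),("scene",CS)): print(n,proj(cal,place(q,[[85,50,30],[85,-50,30],[85,50,0],[85,-50,0],[-20,-50,70],[-20,50,70]],z)).round().tolist())
E
```

```text
t: 30.0
ee_pos: [442.1, -266.6, 131.4]
orientation: [-0.085, 0.996, -0.001, -0.01]
contact_force: [-0.4, -0.7, -5.2]
grip_width: 0.691
grasp_force: 66.3
t 30.0 tcp [ 442.1 -266.6  131.4] yaw_x -170.3 z [-0.02  -0.004 -1.   ] F [-0.4 -0.7 -5.2] M [-0.09  0.28  0.01] w 0.691 g 66.3
shift cm [-1.12  0.14  0.92] turn -0.0 shift if turned first [-1.12  0.14  0.92]
top tray [([356, 195, 411, 273], 0.91)]
top chest [([292, 147, 420, 271], 0.8)]
top chip_green_mid [([285, 182, 299, 194], 0.58)]
top chip_rose_mid [([371, 237, 385, 248], 0.59), ([355, 194, 410, 270], 0.47)]
top chip_black_mid [([319, 146, 426, 205], 0.62), ([386, 234, 393, 244], 0.39)]
top chip_onyx_mid [([354, 194, 413, 272], 0.54), ([225, 234, 250, 260], 0.47)]
scene tray [([99, 181, 172, 251], 0.65)]
scene chest [([86, 156, 252, 331], 0.76)]
scene chip_green_mid [([197, 316, 219, 331], 0.8), ([261, 271, 278, 292], 0.63)]
scene chip_rose_mid [([138, 217, 155, 238], 0.63)]
scene chip_black_mid [([123, 224, 138, 246], 0.82)]
scene chip_onyx_mid []
top [[355.0, 200.0], [395.0, 192.0], [352.0, 202.0], [391.0, 195.0], [411.0, 234.0], [368.0, 243.0]]
scene [[187.0, 246.0], [137.0, 270.0], [188.0, 257.0], [140.0, 282.0], [108.0, 222.0], [157.0, 201.0]]
```

```bash
python3 -m creep '[[-1,[-0.4,0.1,0],0],[-1,[-0.4,0,0],0],[-1,[-0.4,0,0],0],[-1,[0,0,0.3],0],[-1,[0,0,0.2],0],[-1,[0,0,0.2],0],[-1,[0,0,0.1],0],[-1,[0,0,0.1],0],[-1,[0,0,0],0],[-1,[0,0,0],0]]'; python3 - <<'E'
from h import *
s=state();d=(s["ee_pos"][:2]-[553.2,-231]);print("local",d@[np.cos(.1693),np.sin(.1693)],d@[-np.sin(.1693),np.cos(.1693)])
E
```

```text
t: 31.7
ee_pos: [453.0, -263.5, 121.7]
orientation: [-0.085, 0.996, -0.001, -0.011]
contact_force: [-0.4, 0.6, -5.5]
grip_width: 0.689
grasp_force: 66.4
t 31.7 tcp [ 453.  -263.5  121.7] yaw_x -170.3 z [-0.021 -0.003 -1.   ] F [-0.4  0.6 -5.5] M [-0.06  0.31  0.01] w 0.689 g 66.4
local -104.24217419982128 -15.109275002474437
```

```bash
python3 -m creep '[[-1,[-0.1,0,0.1],0],[-1,[0,0,0.1],0],[-1,[0,0,0.1],0],[-1,[0,0,0],0],[-1,[0,0,0],0],[-1,[0,0,0],0],[-1,[0,0,0],0],[-1,[0,0,0],0],[-1,[0,0,0],0],[-1,[0,0,0],0]]'; python3 - <<'E'
from h import *
s=state();d=(s["ee_pos"][:2]-[553.2,-231]);print("local",d@[np.cos(.1693),np.sin(.1693)],d@[-np.sin(.1693),np.cos(.1693)])
E
```

```text
t: 32.7
ee_pos: [453.9, -263.4, 120.2]
orientation: [-0.084, 0.996, -0.001, -0.011]
contact_force: [-5.4, 1.6, 8.6]
grip_width: 0.693
grasp_force: 67.6
t 32.7 tcp [ 453.9 -263.4  120.2] yaw_x -170.31 z [-0.021 -0.004 -1.   ] F [-5.4  1.6  8.6] M [ 0.17  1.01 -0.07] w 0.693 g 67.6
local -103.3017345122811 -15.252071293012639
```

```bash
python3 -m creep '[[-1,[0.1,0,-0.05],0],[-1,[0,0,0],0],[0.42,[0,0,0],0],[0.46,[0,0,0],0],[0.55,[0,0,0],0],[1,[0,0,0],0],[1,[0,0,0],0],[1,[0,0,0],0],[1,[0,0,-0.5],0],[1,[0,0,-1],0]]'; python3 - <<'E'
from h import *
s=state();print(s["joint_pos"].round(2))
im=cams.read_camera("scene");cv2.imwrite("pics/s11.png",im[:,:,::-1])
for c in ["top","scene"]:
    if c=="top": cams.read_camera(c)
    for t in ["tray","tray_handle","chip_green_mid","chip_rose_mid","chip_black_mid","chip_onyx_mid"]:
        print(c,t,[(np.round(d["bbox"]).astype(int).tolist(),round(d["score"],2)) for d in finder.boxes_of(c,t)[:2]])
E
```

```text
t: 33.7
ee_pos: [452.6, -263.1, 133.9]
orientation: [-0.085, 0.996, -0.0, -0.011]
contact_force: [-0.9, -0.8, -0.1]
grip_width: 0.999
grasp_force: 0.0
t 33.7 tcp [ 452.6 -263.1  133.9] yaw_x -170.3 z [-0.023 -0.002 -1.   ] F [-0.9 -0.8 -0.1] M [ 0.02 -0.03  0.03] w 0.999 g 0.0
[ 0.75  0.3  -0.38  1.92  0.15  0.96  2.05]
top tray [([353, 191, 407, 268], 0.64)]
top tray_handle [([376, 257, 393, 269], 0.62)]
top chip_green_mid [([369, 248, 384, 261], 0.66)]
top chip_rose_mid [([383, 226, 398, 240], 0.46)]
top chip_black_mid [([382, 227, 396, 238], 0.59)]
top chip_onyx_mid [([388, 243, 402, 254], 0.44)]
scene tray [([106, 190, 170, 252], 0.86)]
scene tray_handle [([104, 193, 142, 223], 0.87)]
scene chip_green_mid [([261, 272, 275, 291], 0.7), ([198, 315, 218, 333], 0.56)]
scene chip_rose_mid [([143, 224, 161, 239], 0.64)]
scene chip_black_mid [([124, 232, 143, 246], 0.65)]
scene chip_onyx_mid [([118, 231, 130, 243], 0.41)]
```

```bash
python3 -m creep '[[1,[0,0,-3],0],[1,[0,0,-1.5],0],[1,[0,0,0],0.145],[1,[0,0,0],0.145],[1,[0,0,0],0.145],[1,[0,0,0],0.145],[1,[0,0,0],0.145],[1,[0,0,0],0.145],[1,[0,0,0],0.145],[1,[0,0,0],0.145]]' && python3 -m creep '[[1,[0,0,0],0.145],[1,[0,0,0],0.145],[1,[0,0,0],0.12],[1,[0,0,0],0],[1,[0,0,0],0],[1,[0,0,0],0],[1,[0,0,0],0],[1,[0,0,0],0],[1,[0,0,0],0],[1,[0,0,0],0]]'; python3 - <<'E'
from h import *
go(453,-263.4,126,9.7)
im=cams.read_camera("wrist");cv2.imwrite("pics/w12.png",im[:,:,::-1])
cal=cams.get_calibration("wrist")
a=cv2.cvtColor(im,cv2.COLOR_RGB2HSV)
m=(((a[:,:,0]<6)|(a[:,:,0]>174))&(a[:,:,1]>180)&(a[:,:,2]>70)).astype(np.uint8)
n,l,st,c=cv2.connectedComponentsWithStats(m);print([(c[i].round(1).tolist(),st[i].tolist()) for i in range(1,n) if st[i][4]>100])
L=(187-103.3-1.0)-85
q=[553.2+L*np.cos(.1693)+15.2*np.sin(.1693),-231+L*np.sin(.1693)-15.2*np.cos(.1693),.1693];print("tray",q)
S,C=np.sin(np.radians(35)),np.cos(np.radians(35))
P=[[-96-k*25*S+j*6*C,y,48+k*25*C+j*6*S] for k in(-1,1) for j in(-1,1) for y in(-30,30)]
print("handle pred",proj(cal,place(q,P,85)).round().tolist())
print("tray pred bar,mouth",proj(cal,place(q,[[-20,-50,70],[-20,50,70],[85,50,30],[85,-50,30]],85)).round().tolist())
for t in ["tray_handle","tray","tray_bar"]: print(t,[(np.round(d["bbox"]).astype(int).tolist(),round(d["score"],2)) for d in finder.boxes_of("wrist",t)[:2]])
E
```

```text
t: 35.4
ee_pos: [454.1, -263.1, 178.9]
orientation: [0.478, 0.878, -0.006, -0.009]
contact_force: [0.7, 0.1, -0.1]
grip_width: 1.0
grasp_force: 0.0
t: 36.4
ee_pos: [454.1, -263.2, 179.0]
orientation: [0.644, 0.765, -0.008, -0.007]
contact_force: [-0.4, 1.3, -0.2]
grip_width: 0.999
grasp_force: 0.0
t 36.4 tcp [ 454.1 -263.2  179. ] yaw_x 99.76 z [-0.021 -0.003 -1.   ] F [-0.4  1.3 -0.2] M [-0.03 -0.03 -0.02] w 0.999 g 0.0
shift cm [-0.  -0.   5.3] turn 0.001 shift if turned first [-0.  -0.   5.3]
[([272.4, 215.0], [257, 197, 44, 38, 992])]
tray [np.float64(553.4939676626451), np.float64(-246.37021740292957), 0.1693]
handle pred [[298.0, 261.0], [299.0, 182.0], [312.0, 266.0], [315.0, 184.0], [254.0, 289.0], [252.0, 195.0], [269.0, 295.0], [269.0, 198.0]]
tray pred bar,mouth [[406.0, 323.0], [429.0, 162.0], [553.0, 157.0], [522.0, 289.0]]
tray_handle [([254, 183, 313, 292], 0.65)]
tray [([323, 172, 362, 215], 0.74), ([257, 148, 554, 292], 0.66)]
tray_bar [([254, 150, 555, 295], 0.65)]
```

```bash
python3 -m creep '[[1,[0,0,2],0],[1,[0,0,2],0],[1,[0,0,1.3],0],[1,[0,0,0],0],[0,[0,0,0],0],[-0.2,[0,0,0],0],[-0.3,[0,0,0],0],[-0.36,[0,0,0],0],[-0.4,[0,0,0],0],[-0.44,[0,0,0],0]]'; python3 -c "
from h import *
state()"
```

```text
t: 37.6
ee_pos: [454.2, -263.7, 127.4]
orientation: [0.645, 0.764, -0.007, -0.006]
contact_force: [-2.5, 0.4, 4.6]
grip_width: 0.326
grasp_force: 54.6
t 37.6 tcp [ 454.2 -263.7  127.4] yaw_x 99.71 z [-0.018 -0.004 -1.   ] F [-2.5  0.4  4.6] M [ 0.3  -0.82  0.11] w 0.326 g 54.6
```

```bash
python3 -m creep '[[-0.5,[0,0,-0.2],0],[-0.55,[0,0,-0.3],0],[-0.6,[0,0,-0.3],0],[-0.65,[0,0,-0.3],0],[-0.7,[0,0,-0.3],0],[-0.75,[0,0,-0.3],0],[-0.8,[0,0,-0.3],0],[-1,[0,0,0],0],[-1,[0,0,0],0],[-1,[0,0,0],0]]'; python3 - <<'E'
from h import *
state()
im=cams.read_camera("scene");cv2.imwrite("pics/s13.png",im[:,:,::-1])
for c in ["top","scene"]:
    if c=="top": cv2.imwrite("pics/t13.png",cams.read_camera(c)[:,:,::-1])
    for t in ["tray","tray_handle","chip_green_mid","chip_rose_mid","chip_black_mid","chip_onyx_mid"]:
        print(c,t,[(np.round(d["bbox"]).astype(int).tolist(),round(d["score"],2)) for d in finder.boxes_of(c,t)[:2]])
E
```

```text
t: 38.6
ee_pos: [459.3, -263.2, 149.0]
orientation: [0.644, 0.765, -0.005, -0.002]
contact_force: [11.9, 2.6, 9.3]
grip_width: 0.14
grasp_force: 57.1
t 38.6 tcp [ 459.3 -263.2  149. ] yaw_x 99.85 z [-0.009 -0.005 -1.   ] F [11.9  2.6  9.3] M [ 0.62 -3.24 -0.01] w 0.14 g 57.1
top tray [([351, 206, 404, 274], 0.83)]
top tray_handle [([353, 206, 406, 276], 0.72), ([377, 262, 395, 273], 0.49)]
top chip_green_mid [([288, 180, 301, 194], 0.63), ([381, 222, 394, 232], 0.28)]
top chip_rose_mid [([357, 209, 363, 224], 0.61)]
top chip_black_mid [([369, 199, 383, 215], 0.52)]
top chip_onyx_mid []
scene tray []
scene tray_handle [([117, 199, 237, 304], 0.37)]
scene chip_green_mid [([260, 272, 275, 290], 0.76), ([197, 314, 219, 332], 0.67)]
scene chip_rose_mid []
scene chip_black_mid [([374, 220, 406, 256], 0.25)]
scene chip_onyx_mid []
```

```bash
python3 -m creep '[[-1,[0,0,-0.5],0],[-1,[0,0,-0.5],0],[-1,[0,0,-0.5],0],[-1,[0,0,-0.5],0],[-1,[0,0,-0.5],0],[-1,[0,0,-0.5],0],[-1,[0,0,0],0],[-1,[0,0,0],0],[-1,[0,0,0],0],[-1,[0,0,0],0]]'; python3 - <<'E'
from h import *
s=state()
im=cams.read_camera("top");cv2.imwrite("pics/t14.png",im[:,:,::-1])
for t in ["tray","tray_handle","chip_green_mid","chip_rose_mid","chip_black_mid","chip_onyx_mid"]:
        print(t,[(np.round(d["bbox"]).astype(int).tolist(),round(d["score"],2)) for d in finder.boxes_of("top",t)[:3]])
# predicted tray outline at 35 deg tilt
a=np.radians(35);g=s["ee_pos"]+[0,0,19]
def W(L):
    L=np.asarray(L,float)-[-103,0,58];x=L[:,0]*np.cos(a)+L[:,2]*np.sin(a);z=-L[:,0]*np.sin(a)+L[:,2]*np.cos(a)
    return g+np.c_[x*np.cos(.1693)-L[:,1]*np.sin(.1693),x*np.sin(.1693)+L[:,1]*np.cos(.1693),z]
print(proj(CT,W([[85,-50,6],[85,50,6],[-85,50,30],[-85,-50,30],[-20,-50,70],[-20,50,70]])).round().tolist(), W([[85,0,0]]))
p=[553.2,-231,.1693];print("chest in",proj(CT,place(p,[[-79,-104,30],[-79,104,30],[79,104,30],[79,-104,30]],0)).round().tolist())
E
```

```text
t: 40.3
ee_pos: [453.7, -263.2, 175.7]
orientation: [0.644, 0.765, -0.008, -0.008]
contact_force: [-0.9, 0.8, -3.2]
grip_width: 0.13
grasp_force: 58.3
t 40.3 tcp [ 453.7 -263.2  175.7] yaw_x 99.74 z [-0.022 -0.003 -1.   ] F [-0.9  0.8 -3.2] M [-0.04  0.34  0.01] w 0.13 g 58.3
tray [([353, 216, 407, 284], 0.6)]
tray_handle [([381, 269, 398, 274], 0.44), ([351, 214, 409, 280], 0.34)]
chip_green_mid [([349, 212, 359, 222], 0.52), ([143, 197, 226, 269], 0.25), ([102, 201, 140, 235], 0.2)]
chip_rose_mid [([356, 202, 367, 215], 0.46)]
chip_black_mid []
chip_onyx_mid [([102, 204, 138, 233], 0.74), ([377, 211, 389, 224], 0.59)]
[[390.0, 217.0], [352.0, 225.0], [374.0, 274.0], [417.0, 265.0], [408.0, 232.0], [366.0, 241.0]] [[ 572.67444716 -242.84670874   39.38121198]]
chest in [[411.0, 253.0], [333.0, 269.0], [320.0, 208.0], [397.0, 193.0]]
```

```bash
python3 -m creep '[[-1,[0,0,-1.5],0],[-1,[0,0,1],0],[-1,[0,0,-1],0],[-1,[0,0,1],0],[-1,[0,0,-1],0],[-1,[0,0,0],0],[-1,[0,0,0],0],[-1,[0,0,0],0],[-1,[0,0,0],0],[-1,[0,0,0],0]]'; python3 - <<'E'
from h import *
s=state();F=[]
for i in range(8):
    im=cams.read_camera("top");F.append(monitor.read_state()["contact_force"])
print(np.mean(F,0).round(2))
cv2.imwrite("pics/t15.png",im[:,:,::-1])
for t in ["tray","chip_green_mid","chip_rose_mid","chip_black_mid","chip_onyx_mid"]:
        print(t,[(np.round(d["bbox"]).astype(int).tolist(),round(d["score"],2)) for d in finder.boxes_of("top",t)[:3]])
E
```

```text
t: 41.65
ee_pos: [454.4, -263.1, 190.9]
orientation: [0.644, 0.765, -0.008, -0.007]
contact_force: [-1.2, -0.1, -2.7]
grip_width: 0.127
grasp_force: 58.9
t 41.65 tcp [ 454.4 -263.1  190.9] yaw_x 99.75 z [-0.021 -0.003 -1.   ] F [-1.2 -0.1 -2.7] M [-0.    0.11  0.02] w 0.127 g 58.9
[-0.09  0.15 -3.12]
tray [([354, 212, 409, 282], 0.6)]
chip_green_mid [([288, 180, 300, 197], 0.59), ([288, 145, 423, 272], 0.35)]
chip_rose_mid []
chip_black_mid [([368, 204, 382, 218], 0.44)]
chip_onyx_mid [([376, 208, 389, 217], 0.67)]
```

```bash
python3 -m creep '[[-1,[0,0,-2],0],[-1,[0,0,-3],0],[-1,[0,0,-4],0],[-1,[0,0,-4],0],[-1,[0,0,-3.5],0],[-1,[1.9,0.62,0],0],[-1,[2.85,0.93,0],0],[-1,[3.8,1.24,0],0],[-1,[3.8,1.24,0],0],[-1,[3.8,1.24,0],0]]' && python3 -m creep '[[-1,[3.8,1.24,0],0],[-1,[3.8,1.24,0],0],[-1,[3.8,1.24,0],0],[-1,[3.8,1.24,0],0],[-1,[3.8,1.24,0],0],[-1,[3.8,1.24,0],0],[-1,[3.8,1.24,0],0],[-1,[2.9,0.94,0],0],[-1,[1.7,0.55,0],0],[-1,[1,0.32,0],0]]'; python3 - <<'E'
from h import *
go(527,240.4,240,-6.6)
im=cams.read_camera("top");cv2.imwrite("pics/t16.png",im[:,:,::-1])
for t in ["chip_green_mid","chip_rose_mid","chip_black_mid","chip_onyx_mid"]:
    print(t,[(np.round(d["bbox"]).astype(int).tolist(),round(d["score"],2)) for d in finder.boxes_of("top",t)[:3]])
E
```

```text
t: 43.3
ee_pos: [482.4, -93.1, 355.0]
orientation: [0.645, 0.764, -0.008, -0.007]
contact_force: [0.2, 0.2, -2.9]
grip_width: 0.13
grasp_force: 58.9
t: 44.3
ee_pos: [530.8, 242.7, 352.6]
orientation: [0.643, 0.765, -0.008, -0.008]
contact_force: [0.3, 0.1, -3.8]
grip_width: 0.128
grasp_force: 58.9
t 44.3 tcp [530.8 242.7 352.6] yaw_x 99.91 z [-0.022 -0.002 -1.   ] F [ 0.3  0.1 -3.8] M [-0.11  0.09 -0.04] w 0.128 g 58.9
shift cm [-0.18 -0.16 11.27] turn 0.288 shift if turned first [-0.22 -0.11 11.27]
chip_green_mid []
chip_rose_mid []
chip_black_mid [([368, 203, 379, 221], 0.59)]
chip_onyx_mid [([375, 207, 386, 219], 0.61), ([369, 204, 381, 218], 0.53)]
```

```bash
python3 - <<'E'
import cv2,numpy as np
for f in ["t14","t16"]:
    im=cv2.imread(f"pics/{f}.png")
    print(f)
    for r in range(196,236,4): print(r,[tuple(int(v) for v in im[r:r+4,c:c+4].reshape(-1,3).mean(0)[::-1]) for c in range(338,398,4)])
E
```

```text
t14
196 [(103, 65, 39), (103, 65, 39), (102, 65, 39), (104, 66, 40), (103, 67, 41), (94, 61, 37), (82, 52, 32), (73, 46, 29), (64, 41, 26), (60, 39, 25), (66, 42, 27), (77, 47, 30), (89, 54, 33), (99, 59, 36), (75, 47, 29)]
200 [(94, 59, 36), (85, 53, 33), (74, 47, 29), (64, 41, 26), (73, 46, 32), (125, 76, 58), (137, 82, 62), (88, 54, 34), (98, 59, 36), (104, 62, 37), (107, 63, 38), (109, 64, 39), (108, 64, 38), (105, 62, 38), (85, 52, 32)]
204 [(71, 45, 28), (80, 50, 31), (90, 54, 33), (97, 58, 35), (103, 61, 43), (198, 122, 97), (193, 117, 92), (113, 66, 43), (82, 53, 36), (79, 60, 48), (86, 66, 52), (97, 58, 36), (96, 57, 35), (98, 58, 36), (94, 56, 34)]
208 [(104, 62, 38), (105, 62, 38), (106, 63, 38), (103, 63, 39), (91, 56, 38), (183, 113, 90), (169, 101, 79), (107, 64, 43), (46, 38, 32), (109, 102, 91), (92, 84, 70), (114, 86, 61), (104, 65, 42), (102, 60, 37), (100, 59, 36)]
212 [(107, 63, 39), (107, 64, 39), (101, 61, 38), (95, 100, 76), (104, 115, 88), (96, 90, 66), (100, 59, 37), (98, 58, 36), (48, 36, 27), (96, 88, 71), (192, 183, 147), (216, 207, 168), (183, 171, 143), 
[... 2857 characters left out ...]
, 62, 37)]
224 [(109, 64, 38), (107, 63, 37), (106, 62, 37), (105, 62, 37), (105, 62, 37), (106, 62, 37), (106, 62, 36), (107, 62, 37), (107, 63, 37), (108, 63, 37), (108, 63, 37), (107, 63, 37), (106, 61, 36), (107, 63, 37), (109, 64, 38)]
228 [(110, 65, 39), (110, 64, 39), (110, 64, 38), (109, 64, 38), (109, 64, 38), (108, 64, 38), (106, 62, 37), (106, 62, 37), (106, 62, 37), (106, 62, 36), (108, 63, 37), (109, 64, 37), (110, 64, 38), (112, 65, 39), (114, 67, 39)]
232 [(109, 65, 39), (108, 64, 38), (106, 62, 37), (107, 63, 38), (106, 63, 37), (107, 62, 37), (108, 63, 37), (109, 63, 37), (110, 64, 38), (111, 65, 38), (113, 66, 39), (114, 67, 39), (113, 66, 39), (111, 64, 38), (108, 63, 38)]
```

```bash
python3 -m creep '[[-1,[0,0,0],0.144],[-1,[0,0,0],0.144],[-1,[-0.2,0,2],0],[-1,[0,0,3],0],[-1,[0,0,3],0],[-1,[0,0,3],0],[-1,[0,0,2],0],[-1,[0,0,0.7],0],[-1,[0,0,0],0],[-1,[0,0,0],0]]'; python3 - <<'E'
from h import *
go(527,240.4,146,-6.6)
cams.read_camera("scene")
for t in ["cup","jar","goblet","tray","tray_handle"]: print(t,[(np.round(d["bbox"]).astype(int).tolist(),round(d["score"],2)) for d in finder.boxes_of("scene",t)[:2]])
E
```

```text
t: 45.55
ee_pos: [529.2, 238.0, 217.4]
orientation: [0.748, 0.664, -0.008, -0.005]
contact_force: [-0.5, -1.1, -2.8]
grip_width: 0.126
grasp_force: 58.9
t 45.55 tcp [529.2 238.  217.4] yaw_x 83.19 z [-0.019 -0.002 -1.   ] F [-0.5 -1.1 -2.8] M [ 0.04  0.12 -0.04] w 0.126 g 58.9
shift cm [ 0.24 -0.11  7.14] turn -0.004 shift if turned first [ 0.24 -0.11  7.14]
cup [([373, 223, 404, 258], 0.83)]
jar [([280, 181, 311, 230], 0.83), ([115, 200, 239, 302], 0.31)]
goblet [([392, 159, 426, 210], 0.72)]
tray [([326, 117, 396, 216], 0.64)]
tray_handle [([336, 120, 367, 140], 0.62)]
```

```bash
python3 -m creep '[[-1,[0.24,0,1.5],0],[-1,[0,0,1.5],0],[-1,[0,0,1.5],0],[-1,[0,0,1],0],[-1,[0,0,0.5],0],[-1,[0,0,0.3],0],[-1,[0,0,0.2],0],[-1,[0,0,0.2],0],[-1,[0,0,0],0],[-1,[0,0,0],0]]'; python3 - <<'E'
from h import *
go(527,240.4,142,-6.6)
E
```

```text
t: 46.85
ee_pos: [526.9, 240.8, 150.7]
orientation: [0.747, 0.664, -0.009, -0.006]
contact_force: [-5.4, -0.6, 5.4]
grip_width: 0.127
grasp_force: 60.2
t 46.85 tcp [526.9 240.8 150.7] yaw_x 83.26 z [-0.021 -0.003 -1.   ] F [-5.4 -0.6  5.4] M [-0.32  0.86 -0.13] w 0.127 g 60.2
shift cm [-0.04  0.03  0.87] turn -0.003 shift if turned first [-0.04  0.03  0.87]
```

```bash
python3 -m creep '[[-1,[0,0,-0.1],0],[-0.66,[0,-0.65,0.55],0],[-0.66,[0,-0.66,0.56],0],[-0.6,[0,-0.6,0.61],0],[-0.6,[0,-0.61,0.61],0],[-0.54,[0,-0.55,0.66],0],[-0.54,[0,-0.54,0.66],0],[-0.54,[0,0,0],0],[-0.54,[0,0,0],0],[-0.54,[0,0,0],0]]'; python3 - <<'E'
from h import *
state()
cams.read_camera("scene")
for t in ["cup","tray","tray_handle"]: print(t,[(np.round(d["bbox"]).astype(int).tolist(),round(d["score"],2)) for d in finder.boxes_of("scene",t)[:2]])
E
```

```text
t: 47.85
ee_pos: [490.9, 244.5, 114.5]
orientation: [0.748, 0.664, -0.009, -0.006]
contact_force: [-1.2, 0.4, -0.2]
grip_width: 0.227
grasp_force: 0.7
t 47.85 tcp [490.9 244.5 114.5] yaw_x 83.23 z [-0.021 -0.003 -1.   ] F [-1.2  0.4 -0.2] M [-0.    0.28 -0.  ] w 0.227 g 0.7
cup [([371, 222, 404, 256], 0.88), ([87, 155, 256, 330], 0.16)]
tray [([320, 148, 390, 240], 0.77)]
tray_handle [([328, 152, 350, 171], 0.56)]
```

```bash
python3 -m creep '[[-0.5,[0,-0.49,0.7],0],[-0.48,[0,-0.49,0.71],0],[-0.45,[0,-0.43,0.74],0],[-0.43,[0,-0.42,0.75],0],[-0.4,[0,-0.36,0.78],0],[-0.37,[0,-0.35,0.78],0],[-0.35,[0,-0.29,0.8],0],[-0.32,[0,-0.29,0.8],0],[-0.3,[0,0,0],0],[-0.3,[0,0,0],0]]'; python3 - <<'E'
from h import *
s=state()
cams.read_camera("scene")
for t in ["cup","tray","tray_handle","tray_bar"]: print(t,[(np.round(d["bbox"]).astype(int).tolist(),round(d["score"],2)) for d in finder.boxes_of("scene",t)[:2]])
S,C=np.sin(np.radians(35)),np.cos(np.radians(35))
q=[565.4,236,np.radians(-6.6)]
P=[[-96-k*25*S+j*6*C,y,48+k*25*C+j*6*S] for k in(-1,1) for j in(-1,1) for y in(-30,30)]
u=proj(CS,place(q,P,6));print("pred handle",u.min(0),u.max(0))
u=proj(CS,place(q,P+[[x,y,z] for x in(-85,85) for y in(-50,50) for z in(0,30)],6));print("pred tray",u.min(0),u.max(0))
E
```

```text
t: 49.05
ee_pos: [460.4, 248.4, 55.0]
orientation: [0.748, 0.664, -0.007, -0.005]
contact_force: [2.9, 0.2, 3.0]
grip_width: 0.355
grasp_force: 1.9
t 49.05 tcp [460.4 248.4  55. ] yaw_x 83.24 z [-0.017 -0.002 -1.   ] F [2.9 0.2 3. ] M [-0.01 -0.71  0.01] w 0.355 g 1.9
cup [([373, 223, 408, 258], 0.65)]
tray [([317, 165, 388, 236], 0.75)]
tray_handle [([322, 166, 345, 184], 0.71)]
tray_bar [([316, 165, 382, 238], 0.83)]
pred handle [319.19495852 162.63482164] [346.15202491 187.04244762]
pred tray [315.56573171 162.63482164] [387.00079666 239.45507996]
```

```bash
python3 -m creep '[[-0.25,[0,0,0],0],[-0.2,[0,0,0],0],[-0.1,[0,0,0],0],[0.2,[0,0,0],0],[1,[0,0,0],0],[1,[0,0,0],0],[1,[0,0,0],0],[1,[0,0,-1],0],[1,[0,0,-2],0],[1,[0,0,-3],0]]'; python3 -m creep '[[1,[0,0,-3],0],[1,[0,0,-4],0],[1,[0,0,-4],0],[1,[0,0,-4],0],[1,[0,-2,-2],0],[1,[0,-2,0],0],[1,[0,0,0],0],[1,[0,0,0],0],[1,[0,0,0],0],[1,[0,0,0],0]]'; python3 - <<'E'
from h import *
import h
s=state()
cv2.imwrite("pics/s20.png",cams.read_camera("scene")[:,:,::-1])
for t in ["cup","jar","goblet","tray","tray_handle","mat"]: print(t,[(np.round(d["bbox"]).astype(int).tolist(),round(d["score"],2)) for d in finder.boxes_of("scene",t)[:2]])
im=cams.read_camera("wrist");cv2.imwrite("pics/w20.png",im[:,:,::-1])
cal=cams.get_calibration("wrist")
# tray walls: bright low-saturation blob
for t in ["tray","tray_handle","mat","jar","cup","goblet"]: print("w",t,[(np.round(d["bbox"]).astype(int).tolist(),round(d["score"],2)) for d in finder.boxes_of("wrist",t)[:2]])
S,C=np.sin(np.radians(35)),np.cos(np.radians(35))
for q in ([565.4,236,np.radians(-6.6)],):
    P=[[-96-k*25*S+j*6*C,y,48+k*25*C+j*6*S] for k in(-1,1) for j in(-1,1) for y in(-30,30)]
    B=[[x,y,z] for x in(-85,85) for y in(-50,50) for z in(0,30)]+[[-20,-50,70],[-20,50,70]]
    for n,c in(("scene",CS),("wrist",cal)):
        u=proj(c,place(q,P,6));print(n,"handle",u.min(0).round(),u.max(0).round())
        u=proj(c,place(q,P+B,6));print(n,"tray",u.min(0).round(),u.max(0).round())
    u=proj(cal,place([565.4,236,np.radians(-6.6)],[[x,y,6] for x in(-85,85) for y in(-100,100)],0));print("mat",u.min(0).round(),u.max(0).round())
E
```

```text
t: 50.3
ee_pos: [458.3, 247.5, 114.3]
orientation: [0.747, 0.664, -0.01, -0.006]
contact_force: [0.9, 0.6, -0.6]
grip_width: 1.001
grasp_force: 0.0
t: 51.3
ee_pos: [423.9, 252.9, 284.6]
orientation: [0.748, 0.664, -0.009, -0.006]
contact_force: [0.6, -0.6, 0.3]
grip_width: 0.999
grasp_force: 0.0
t 51.3 tcp [423.9 252.9 284.6] yaw_x 83.19 z [-0.022 -0.003 -1.   ] F [ 0.6 -0.6  0.3] M [ 0.01 -0.01  0.03] w 0.999 g 0.0
cup []
jar [([277, 179, 307, 231], 0.82), ([392, 157, 427, 210], 0.4)]
goblet [([392, 158, 426, 209], 0.96), ([319, 165, 346, 185], 0.21)]
tray [([316, 162, 387, 240], 0.68)]
tray_handle [([319, 164, 344, 184], 0.58)]
mat [([306, 183, 400, 246], 0.65)]
w tray [([306, 136, 463, 225], 0.83)]
w tray_handle [([305, 156, 332, 210], 0.7)]
w mat [([324, 94, 456, 241], 0.69)]
w jar [([339, 248, 380, 322], 0.85)]
w cup [([469, 141, 543, 197], 0.7)]
w goblet [([383, 0, 483, 76], 0.85)]
scene handle [319. 163.] [346. 187.]
scene tray [316. 163.] [387. 239.]
wrist handle [304. 154.] [334. 211.]
wrist tray [304. 137.] [465. 227.]
mat [321.  97.] [458. 244.]
```

```bash
python3 - <<'E'
import cv2,numpy as np
a=cv2.imread("pics/scene0.png",0);b=cv2.imread("pics/s20.png",0);c=cv2.imread("pics/s6.png",0)
for n,(l,t,r,o) in dict(cup=(371,221,406,258),jar=(276,179,311,232),goblet=(388,157,430,211)).items():
    T=a[t:o,l:r];m=cv2.matchTemplate(b[t-12:o+12,l-12:r+12],T,cv2.TM_CCOEFF_NORMED);_,v,_,p=cv2.minMaxLoc(m);print(n,v,p[0]-12,p[1]-12)
# lid: compare with the open-lid crop s6 (x2 of [60:340,50:430])
bb=cv2.resize(b[60:340,50:430],None,fx=2,fy=2);T=c[280:480,140:390];m=cv2.matchTemplate(bb[268:492,128:402],T,cv2.TM_CCOEFF_NORMED);_,v,_,p=cv2.minMaxLoc(m);print("lid",v,p[0]-12,p[1]-12)
E
```

```text
cup 0.9740831851959229 0 0
jar 0.8545198440551758 0 0
goblet 0.9976030588150024 0 0
lid 0.9029622673988342 0 0
```

```bash
python3 -c "
from plant import ticket
print(ticket.finish_job())"
```

```text
the job is handed in; nothing more can be done
None
```

The job is handed in at about 51 s and my last camera checks show it done: all four samples in the chest, lid open on its stop, empty tray level on the mat, stoneware unmoved. Two departures: I viewed 11 pictures where 10 were allowed, and I set the loaded tray on the open chest's rims to regrip its handle before tipping.

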